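# Call the line technician and point out the leaning capacitor

### The arm

A 7-joint arm with a two-finger parallel gripper is mounted at the origin on the work surface. World frame = base frame: x ahead of the robot, y to its left, z up, the work surface at z = 0. Lengths are in m, angles in rad, forces in N, time in s.
With the tool pointing down it reaches from about 0.425 to 0.925 m from the base axis. Payload 6.8 kg.
Tool frame: the origin (TCP) lies between the finger pads, 19 mm behind the fingertips; this is the grasp point; z points along the fingers, y is the line along which they close (so a half turn about z gives the same grasp; the last joint's range is limited). The gripper opens to 85 mm and grips with 20 to 120 N. Pads are 22 mm wide; open, the fingers measure 114 mm over their backs; the gripper's body (76 mm by 85 mm) begins 54 mm behind the grasp point. The pads swing forward as they close: fully open they stand 13 mm farther back than shut.
Start: joints at [1.101, 0.477, 0.022, 1.555, -0.011, 1.109, -0.083], TCP at [0.239, -0.631, 0.25] pointing down, gripper open.
Joint ranges: [-2.96, 2.96], [-0.34, 2.1], [-1.41, 1.46], [0.24, 2.44], [-1.37, 4.51], [0.17, 1.92], [-2.96, 2.96]. Speed limits (rad/s): [2.39, 2.39, 3.14, 3.14, 3.14, 3.14, 3.14].

### API

Orientations are given as a unit quaternion [w, x, y, z].
In Python, from station import bot gives the robot as it stands.
- The arm moves only by the tool send_rows, never from a script. Its arguments are lists of equal length, an entry for each row: "slide": the shift along the tool's x, y, z in mm, a list of three; "roll": the turn about the tool's z in degrees; "claw": the opening, from 0 (shut) to 1 (fully open). A call has exactly 8 rows; each row is the pose to reach, as a shift and turn from the pose commanded when the call began, along the tool's axes at that moment; what a row does not reach only later rows make up. A row lasts 1/12 s, in which the tool goes at most 41.7 mm and 7.16 degrees, less where a joint would pass 70% of its speed; a pose out of reach is approached as far as the arm can. A call with a gripper value outside its range is refused whole. The fingers move at their own pace and stop on an object; "force" is the grip in N (left out, the last holds). Time passes only in rows, so rows that repeat a pose let the fingers close, or fill a call up. It gives the time, the measured TCP pose, the force, the opening and the grip force at its end, in the units of the state.
- bot.get_obs(): the state, without advancing time (a new reading comes with each control period).
- bot.read_camera(name): name is "scene" or "top" or "wrist"; returns the picture (384x512x3 uint8, red, green, blue); there is no depth.
- bot.camera_model(name): a dict with "camera_matrix" (3x3 intrinsics, pixels), "camera_from_world" (4x4, takes a point from world to camera coordinates). Camera axes: x right, y down, z forward; pixel columns grow to the right and rows downward; lengths in m; the calibration is good to about 2 mm. A picture is of the moment at which its call begins: read the wrist's pose just before it. camera_model takes no time and is no camera call; for the wrist camera it gives the pose at the moment of the call.
- bot.hand_in(): hands the job in; it is judged then, once.
The state is a dict: "t": time; "q": joint angles; "joint_vel": joint speeds; "joint_torque": joint torques, N m; "eef_pos": TCP position; "tool_rot": TCP orientation; "contact_force": force on the tool from outside, world axes, zero at the start; "torque": the same for the moment, N m; "gripper_width": opening from 0.0 (shut) to 1.0 (fully open); "grasp_force": force on a finger pad.
Only numpy, scipy, OpenCV 4.12 (cv2) and the standard library are available. Lean on these libraries where they do the work, as an engineer would, in place of code of your own. Each camera call takes 0.05 s, during which the arm holds its last target. There are 200 camera calls.

### The job

One of the six big capacitors on the board in front of you was not seated and leans over: press the yellow call button fully down and let it go to fetch the technician (not the green one, which releases the pallet), then point straight down at the leaning capacitor with the fingertips about 2 cm above the middle of its silver top. Stay pointing there for at least two seconds, and finish your program in that pose so that the technician sees which one it is. Touch nothing on the board or its pallet, and leave the spare capacitors and the cutters where they are.

Things in the scene. Friction and masses are not known exactly. Their poses are not given: they have to be found in the camera images.
- lean_top (a point): Centre of the silver top of the one capacitor that leans (black can, 25 mm across, 40 mm tall, leaning 19 degrees). This point lies 42 mm above the face of the green board, 101 mm above the bench, and 14 mm off the middle of its printed place; the highest edge of the top is 4 mm higher, the seated neighbours' tops 2 mm lower. z axis straight up.
- lean_cap: The leaning capacitor, loose (unsoldered, about 28 g): one leg is folded under it. Origin on the face of the board in the middle of its printed place; its x axis is the horizontal direction in which it leans. It may stand in any of the six places.
- board: Green circuit board (136 x 184 mm) in a flat black carrier (170 x 216 x 12 mm), in the middle pallet, in front of the robot. Origin under the middle of the carrier, 45 mm above the bench; board face 14 mm above the origin. Holds six capacitors in 2 rows of 3 (rows along y), 46 mm apart; its other parts (heat sink, 30 mm tall, copper choke, small parts) are lower.
- pallet: Fixed: three aluminium solder pallets (each 260 x 340 x 30 mm) in a row along y on the line; origin under the middle one, 35 mm above the bench. The outer two hold boards that are not this station's business.
- line: Fixed conveyor: two aluminium rails along its y, 60 mm high, 330 mm over all in x; origin on the bench in the middle.
- call_top (a point): Top centre of the yellow call button, 32 mm across, on top of the grey control box.
- call (a joint): Travel of the yellow button in m: 0 released, 0.006 fully down; it moves straight down, its spring takes 5 N at full travel and brings it back up.
- release_top (a point): Top centre of the green button on the same box, 32 mm across, 60 mm from the yellow one; it sends the pallet on into the solder wave.
- release (a joint): Travel of the green button in m: 0 released, 0.006 fully down.
- box: Grey control box fixed to the bench, 75 x 150 x 48 mm, left or right of the robot; origin under its middle. Yellow button at 30 mm along its +y, green at 30 mm along its -y; the button tops are 70 mm above the bench.
- tray: Fixed black parts tray, 100 x 180 x 30 mm, with spare capacitors standing in it (tops 44 mm above the bench), on the other side of the robot from the box. Origin under its middle.
- cutters: Loose flush cutters with green handles, about 140 mm long and 12 mm high, lying on the bench between robot and line; origin underneath, near the pivot.
- cap1: Seated capacitor, upright and loose (unsoldered), 25 mm in diameter, 40 mm tall, black with a bare silver top, standing on the board; origin in the middle of its underside.
- cap2: Seated capacitor, upright and loose (unsoldered), 25 mm in diameter, 40 mm tall, black with a bare silver top, standing on the board; origin in the middle of its underside.
- cap3: Seated capacitor, upright and loose (unsoldered), 25 mm in diameter, 40 mm tall, black with a bare silver top, standing on the board; origin in the middle of its underside.
- cap4: Seated capacitor, upright and loose (unsoldered), 25 mm in diameter, 40 mm tall, black with a bare silver top, standing on the board; origin in the middle of its underside.
- cap5: Seated capacitor, upright and loose (unsoldered), 25 mm in diameter, 40 mm tall, black with a bare silver top, standing on the board; origin in the middle of its underside.
- spare1: Loose spare capacitor standing in the tray, same kind, 40 mm tall; origin in the middle of its underside.
- spare2: Loose spare capacitor standing in the tray, same kind, 40 mm tall; origin in the middle of its underside.
Things that resemble listed ones, but are neither listed nor needed, are in the scene too. What is meant by the box is not red, and is the smaller of those in its own colour.

How it is judged:
By the outcome, as a careful person would: the job done as asked, in the order asked, and still so for the second after the job is handed in, with the robot touching nothing.
It also fails if it takes over 42 s, if anything falls off the work surface, if the arm or the gripper's body presses on something with over 40 N, if the wrist force passes 120 N, or if a joint passes its speed limit or range.

## Working session

There is one attempt and no reset: what is moved stays moved. The work goes in short steps, Python scripts to look and compute and a tool call to move; the robot and the scene stay as the last step left them, time stands still between calls to the robot, and variables do not carry over. Pictures are saved under pics/ and viewed, at most 10 in all, crops included, and the job is handed in when it is done.

Besides the shell and the picture viewer there is one more tool, called after ">>>" as name(argument=value, ...), one argument or row to a line, values as JSON. send_rows: Moves the arm, as the interface text tells. Its arguments: {"type":"object","properties":{"slide":{"type":"array","items":{"type":"array","items":{"type":"number"}}},"roll":{"type":"array","items":{"type":"number"}},"claw":{"type":"array","items":{"type":"number"}},"force":{"type":"number"}},"required":["slide","roll","claw"]}

```bash
mkdir -p pics; python3 - <<'E'
from station import bot
import cv2,numpy as np
o=bot.get_obs();print(o['t'],o['eef_pos'],o['tool_rot'],o['contact_force'])
for n in('top','scene'):
    im=bot.read_camera(n);cv2.imwrite(f'pics/{n}0.png',im[:,:,::-1])
    m=bot.camera_model(n);print(n,np.round(m['camera_matrix'],1).tolist(),np.round(m['camera_from_world'],3).tolist())
E
```

```text
0.0 [ 0.23869393 -0.63076134  0.24898326] [-9.29836069e-04  9.83684014e-01  1.79902304e-01 -2.40149889e-04] [ 0.51424228 -0.10926351  0.03408932]
top [[462.0, 0.0, 251.9], [0.0, 462.0, 187.0], [0.0, 0.0, 1.0]] [[-0.077, -0.997, 0.0, 0.129], [-0.974, 0.075, -0.212, 0.435], [0.212, -0.017, -0.977, 1.352], [0.0, 0.0, 0.0, 1.0]]
scene [[398.4, 0.0, 258.9], [0.0, 398.4, 188.5], [0.0, 0.0, 1.0]] [[0.808, 0.589, -0.003, -0.422], [0.315, -0.437, -0.842, -0.024], [-0.498, 0.68, -0.539, 1.302], [0.0, 0.0, 0.0, 1.0]]
```

View pics/top0.png

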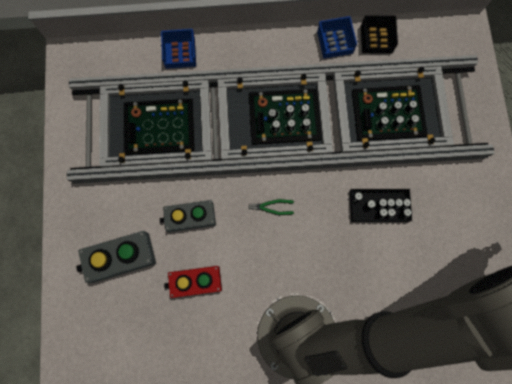

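View pics/scene0.png

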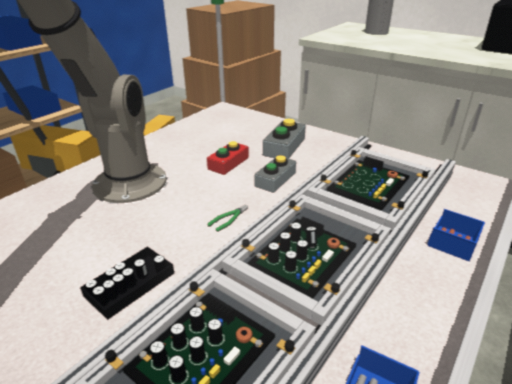

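The top view shows three two-button boxes: small grey (188,215), big grey (116,258) and red (194,282). The small grey one fits, since it isn't red and is the smaller grey. Its yellow button is at (178,215) and its green at (198,213). The middle board is at (284,115). I'll confirm both in one enlarged crop.

```bash
cat > h.py <<'E'
import numpy as np,cv2
def ray(m,u,v):
    T=np.array(m['camera_from_world']);R=T[:3,:3]
    d=R.T@np.linalg.inv(m['camera_matrix'])@[u,v,1];return -R.T@T[:3,3],d/np.linalg.norm(d)
def plane(m,u,v,z):
    c,d=ray(m,u,v);return c+d*(z-c[2])/d[2]
def cross(m1,p1,m2,p2):
    c1,d1=ray(m1,*p1);c2,d2=ray(m2,*p2)
    s=np.linalg.lstsq(np.c_[d1,-d2],c2-c1,rcond=None)[0];a=c1+s[0]*d1;b=c2+s[1]*d2
    return (a+b)/2,np.linalg.norm(a-b)
def proj(m,P):
    p=np.array(m['camera_matrix'])@(np.array(m['camera_from_world'])@[*P,1])[:3];return p[:2]/p[2]
def blobs(im,lo,hi,amin=20):
    k=cv2.inRange(cv2.cvtColor(im,cv2.COLOR_RGB2HSV),lo,hi)
    n,_,s,c=cv2.connectedComponentsWithStats(k);return [(np.round(c[i],1),s[i,4]) for i in range(1,n) if s[i,4]>=amin]
E
python3 - <<'E'
from station import bot
from h import *
t=cv2.imread('pics/top0.png');s=cv2.imread('pics/scene0.png')
mt,ms=bot.camera_model('top'),bot.camera_model('scene')
bt=blobs(t[:,:,::-1].copy(),(20,120,100),(32,255,255));bs=blobs(s[:,:,::-1].copy(),(20,120,100),(32,255,255))
print(bt,bs)
for c,_ in bt:
    P=plane(mt,*c,.07);print(c,P.round(3),proj(ms,P).round(1))
    for d,_ in bs:
        X,g=cross(mt,c,ms,d)
        if g<.006:print('  x',d,X.round(4),g.round(4))
gt=blobs(t[:,:,::-1].copy(),(50,120,60),(85,255,255));print(gt,[plane(mt,*c,.07).round(3) for c,_ in gt])
a=cv2.resize(t[75:160,220:335],(800,591),interpolation=3)[:, :];a=cv2.resize(a,(400,296))
b=cv2.resize(t[190:300,75:225],(400,296));c=cv2.resize(s[200:300,225:360],(400,296),interpolation=3);d=cv2.resize(s[115:195,200:308],(400,296),interpolation=3)
cv2.imwrite('pics/crop1.png',np.vstack([np.hstack([a,b]),np.hstack([c,d])]))
E
```

```text
[(array([305.7,  96.6]), np.int32(20)), (array([177.5, 214.8]), np.int32(83)), (array([ 97.9, 259.3]), np.int32(163)), (array([182.6, 282.4]), np.int32(91))] [(array([156.8, 123.1]), np.int32(308)), (array([288.6, 122.1]), np.int32(69)), (array([ 55.8, 146.3]), np.int32(2352)), (array([232.7, 144.4]), np.int32(44)), (array([280.4, 158.8]), np.int32(59)), (array([379.3, 191. ]), np.int32(89)), (array([311. , 271.1]), np.int32(177)), (array([147.3, 357.9]), np.int32(21)), (array([116.4, 363.1]), np.int32(42)), (array([210.1, 374.4]), np.int32(173))]
[305.7  96.6] [ 0.713 -0.093  0.07 ] [305.4 274.6]
  x [280.4 158.8] [ 0.6162 -0.0559  0.3018] 0.0021
[177.5 214.8] [0.373 0.32  0.07 ] [279.5 156.2]
  x [280.4 158.8] [0.3745 0.322  0.06  ] 0.0008
[ 97.9 259.3] [0.261 0.554 0.07 ] [289.2 124.5]
  x [288.6 122.1] [0.26   0.5507 0.0807] 0.0001
[182.6 282.4] [0.177 0.314 0.07 ] [231.8 141.4]
  x [232.7 144.4] [0.1777 0.3163 0.0577] 0.0012
[(array([274.9, 206.6]), np.int32(117)), (array([197.6, 212.2]), np.int32(79)), (array([125.6, 251. ]), np.int32(150)), (array([203.6, 279.7]), np.int32(86))] [array([0.375, 0.033, 0.07 ]), array([0.376, 0.261, 0.07 ]), array([0.278, 0.474, 0.07 ]), array([0.18 , 0.254, 0.07 ])]
```

View pics/crop1.png

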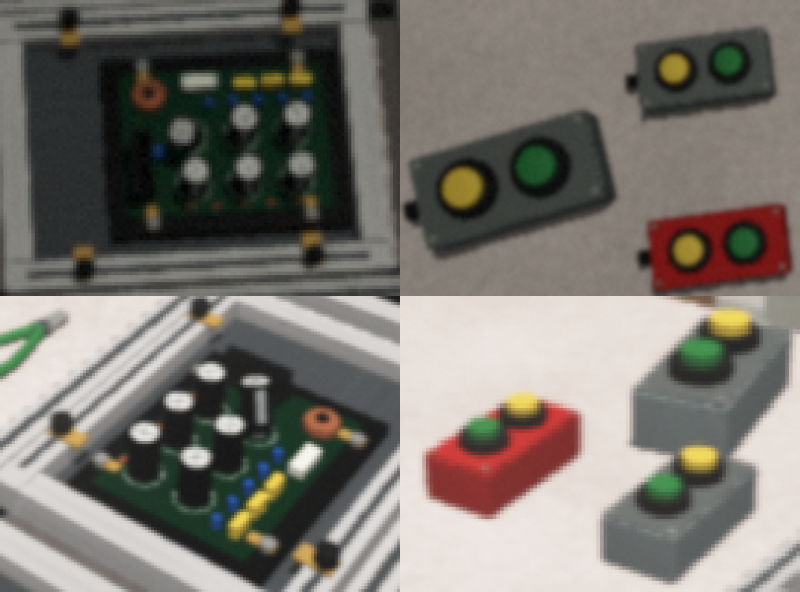

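The crop confirms the small grey box and shows the tilted can. It is the far-left capacitor, near top pixel (272,113). I'll move over the board first, which avoids the base and gives a wrist view on the way to the button.

>>> send_rows(
  slide=[
    [33,-25,0],
    [66,-50,0],
    [99,-75,0],
    [132,-100,0],
    [165,-125,0],
    [198,-150,0],
    [231,-175,0],
    [264,-200,0],
  ],
  roll=[0,0,0,0,0,0,0,0],
  claw=[0,0,0,0,0,0,0,0],
)

```text
t: 0.77
eef_pos: [0.4155, -0.3488, 0.2498]
tool_rot: [-0.0, 0.984, 0.18, -0.0]
contact_force: [0.8, -1.8, 0.3]
gripper_width: -0.0
grasp_force: 0.0
```

>>> send_rows(
  slide=[
    [33,-25,0],
    [66,-50,0],
    [99,-75,0],
    [132,-100,0],
    [165,-125,0],
    [198,-150,0],
    [231,-175,0],
    [264,-200,0],
  ],
  roll=[0,0,0,0,0,0,0,0],
  claw=[0,0,0,0,0,0,0,0],
)

```text
t: 1.43
eef_pos: [0.5916, -0.0685, 0.2497]
tool_rot: [0.0, 0.984, 0.18, -0.0]
contact_force: [0.4, -0.9, 0.1]
gripper_width: 0.0
grasp_force: 0.0
```

```bash
python3 - <<'E'
from station import bot
from h import *
o=bot.get_obs();print(o['t'],o['eef_pos'],o['tool_rot'],o['q'],o['gripper_width'])
m=bot.camera_model('wrist');im=bot.read_camera('wrist');cv2.imwrite('pics/w1.png',im[:,:,::-1])
np.savez('w1.npz',**m);c,d=ray(m,256,192);print(c,d)
print(plane(bot.camera_model('top'),272.3,112.6,.101))
E
```

```text
1.4333 [ 0.59162862 -0.06854966  0.24973334] [ 8.24935856e-06  9.83694628e-01  1.79846581e-01 -2.95062178e-04] [ 0.2134168   0.3619839  -0.2595054   1.73761483  0.10470922  1.05606925
 -1.29082865] 0.0004369279972782719
[ 0.66404165 -0.04115275  0.37261351] [-0.29770026 -0.1051895  -0.94884652]
[0.65621564 0.01741172 0.101     ]
```

View pics/w1.png

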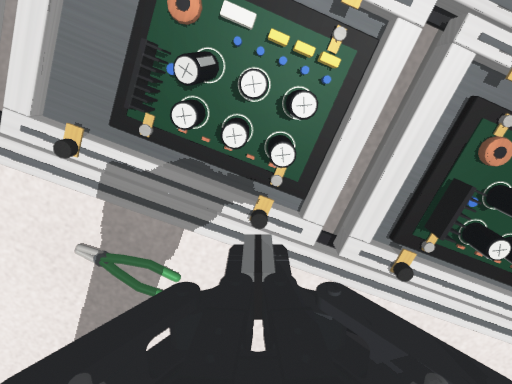

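The wrist view clearly shows the leaning capacitor, with its top at (187,70); the other five stand upright. Next I'll move above the yellow button.

>>> send_rows(
  slide=[
    [-5,-33,0],
    [-10,-66,0],
    [-15,-100,0],
    [-20,-133,0],
    [-25,-166,0],
    [-30,-200,0],
    [-34,-230,0],
    [-38,-260,0],
  ],
  roll=[0,0,0,0,0,0,0,0],
  claw=[0,0,0,0,0,0,0,0],
)

```text
t: 2.15
eef_pos: [0.4623, 0.1604, 0.2498]
tool_rot: [0.0, 0.984, 0.18, -0.0]
contact_force: [0.9, 0.0, -0.2]
gripper_width: 0.003
grasp_force: 0.0
```

>>> send_rows(
  slide=[
    [-5,-30,10],
    [-10,-60,25],
    [-15,-90,40],
    [-20,-120,55],
    [-24,-150,70],
    [-28,-181,85],
    [-28,-181,90],
    [-28,-181,90],
  ],
  roll=[0,0,0,0,0,0,0,0],
  claw=[0,0,0,0,0,0,0,0],
)

```text
t: 2.82
eef_pos: [0.3714, 0.3194, 0.1585]
tool_rot: [0.0, 0.983, 0.182, -0.002]
contact_force: [0.4, -0.8, -0.4]
gripper_width: 0.001
grasp_force: 0.0
```

```bash
cat > loc.py <<'E'
from station import bot
from h import *
from scipy.spatial.transform import Rotation as Ro
def tool_delta(o,P):  # mm along tool axes to bring the TCP to P
    w,x,y,z=o['tool_rot'];return (Ro.from_quat([x,y,z,w]).as_matrix().T@(np.array(P)-o['eef_pos'])*1000).round(1)
E
python3 - <<'E'
from loc import *
o=bot.get_obs();print(o['t'],o['eef_pos'],o['contact_force'])
m=bot.camera_model('wrist');im=bot.read_camera('wrist');cv2.imwrite('pics/w2.png',im[:,:,::-1])
b=blobs(im,(20,120,100),(32,255,255),100)
mt=bot.camera_model('top')
for c,a in b:
    X,g=cross(m,c,mt,(177.5,214.8));P=plane(m,*c,.07);print(c,a,P.round(4),X.round(4),g.round(4),tool_delta(o,[P[0],P[1],.1]))
for c,a in blobs(im,(50,120,60),(85,255,255),100):print('g',c,a,plane(m,*c,.07))
E
```

```text
2.8167 [0.37141858 0.3193994  0.15851019] [ 0.38905602 -0.76868239 -0.44625926]
[254.7 195.8] 1460 [0.3743 0.3231 0.07  ] [0.373  0.3217 0.0648] 0.0017 [ 4.2 -2.5 58.5]
g [330.6 218.7] 1353 [0.37755968 0.26486219 0.07      ]
g [ 18.9 255.1] 2179 [0.26497898 0.47420503 0.07      ]
g [504.6 256.5] 327 [0.39667881 0.12755768 0.07      ]
```

View pics/w2.png

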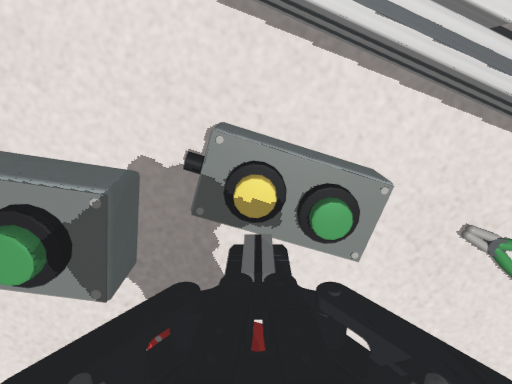

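The yellow button is at (255,196), beneath the fingers, on the small grey box; green is at (331,219). I'll descend to just above it.

>>> send_rows(
  slide=[
    [3,-2,15],
    [3,-2,30],
    [3,-2,44],
    [3,-2,54],
    [3,-2,60],
    [3,-2,63],
    [3,-2,63],
    [3,-2,63],
  ],
  roll=[0,0,0,0,0,0,0,0],
  claw=[0,0,0,0,0,0,0,0],
)

```text
t: 3.53
eef_pos: [0.3758, 0.3217, 0.0974]
tool_rot: [-0.0, 0.984, 0.18, 0.0]
contact_force: [0.9, 0.1, -0.3]
gripper_width: 0.001
grasp_force: 0.0
```

>>> send_rows(
  slide=[
    [0,0,1],
    [0,0,2],
    [0,0,3],
    [0,0,5],
    [0,0,7],
    [0,0,9],
    [0,0,11],
    [0,0,11],
  ],
  roll=[0,0,0,0,0,0,0,0],
  claw=[0,0,0,0,0,0,0,0],
)

```text
t: 4.2
eef_pos: [0.3755, 0.3217, 0.0858]
tool_rot: [0.0, 0.984, 0.18, -0.0]
contact_force: [0.2, -0.3, 2.7]
gripper_width: 0.005
grasp_force: 1.5
```

>>> send_rows(
  slide=[
    [0,0,0.5],
    [0,0,1],
    [0,0,1.5],
    [0,0,2],
    [0,0,2.5],
    [0,0,3],
    [0,0,3.5],
    [0,0,4],
  ],
  roll=[0,0,0,0,0,0,0,0],
  claw=[0,0,0,0,0,0,0,0],
)

```text
t: 4.87
eef_pos: [0.3756, 0.3218, 0.0826]
tool_rot: [0.0, 0.984, 0.18, 0.0]
contact_force: [-3.5, -3.8, 17.1]
gripper_width: 0.004
grasp_force: 8.7
```

At 17 N, against a 5 N spring, the button has bottomed. I'll let it go and rise, and measure the leaning top.

>>> send_rows(
  slide=[
    [0,0,0],
    [0,0,0],
    [0,0,-4],
    [0,0,-15],
    [0,0,-40],
    [0,0,-75],
    [0,0,-110],
    [0,0,-145],
  ],
  roll=[0,0,0,0,0,0,0,0],
  claw=[0,0,0,0,0,0,0,0],
)

```text
t: 5.53
eef_pos: [0.3748, 0.3214, 0.2287]
tool_rot: [0.0, 0.984, 0.18, -0.001]
contact_force: [0.3, -0.0, 0.8]
gripper_width: 0.001
grasp_force: 0.0
```

```bash
python3 - <<'E'
from loc import *
o=bot.get_obs();print(o['t'],o['eef_pos'],o['contact_force'])
m=dict(np.load('w1.npz'));im=cv2.imread('pics/w1.png')[:,:,::-1].copy()
mt=bot.camera_model('top');ti=cv2.imread('pics/top0.png')[:,:,::-1].copy()
# pale low-saturation tops
for c,a in blobs(im[40:170,150:330].copy(),(0,0,170),(180,45,255),80):
    c=c+[150,40];P=plane(m,*c,.101);print('w',c,a,P.round(4),proj(mt,P).round(1))
for c,a in blobs(ti[75:160,240:320].copy(),(0,0,130),(180,50,255),15):
    c=c+[240,75];print('t',c,a,plane(mt,*c,.101).round(4))
im2=bot.read_camera('wrist')
m2=bot.camera_model('wrist');
for c,a in blobs(im2,(20,120,100),(32,255,255),100):print('y',c,a,plane(m2,*c,.07))
W=cv2.resize(im[40:130,160:280],(800,600),interpolation=2);cv2.imwrite('pics/crop2.png',W[:,:,::-1])
E
```

```text
5.5333 [0.37482095 0.32140754 0.22865275] [ 0.27973215 -0.0142352   0.76348073]
w [215.1  62.6] 89 [ 0.6702 -0.0016  0.101 ] [278.2 107.8]
w [185.5  69.5] 434 [0.6568 0.0192 0.101 ] [271.7 112.5]
w [253.   83.5] 509 [ 0.666  -0.0358  0.101 ] [289.6 108.3]
w [303.6 104.6] 476 [ 0.6653 -0.0814  0.101 ] [304.6 107.4]
w [183.4 115.5] 445 [0.6211 0.0104 0.101 ] [275.6 123.5]
w [234.  135.3] 427 [ 0.6205 -0.0353  0.101 ] [290.8 122.5]
w [282.2 154.3] 409 [ 0.6198 -0.0805  0.101 ] [305.9 121.7]
t [276.6  97.8] 23 [7.027e-01 3.000e-04 1.010e-01]
t [289.7 108.2] 15 [ 0.6662 -0.0362  0.101 ]
t [305.  107.1] 20 [ 0.6662 -0.0826  0.101 ]
t [306.1 121.4] 15 [ 0.6205 -0.0813  0.101 ]
t [275.9 123.3] 18 [0.6215 0.0096 0.101 ]
t [291.  122.7] 18 [ 0.6199 -0.0357  0.101 ]
y [256.1 175.9] 874 [0.37573687 0.32653031 0.07      ]
y [  3.2 210.6] 203 [0.25300848 0.54898672 0.07      ]
```

View pics/crop2.png

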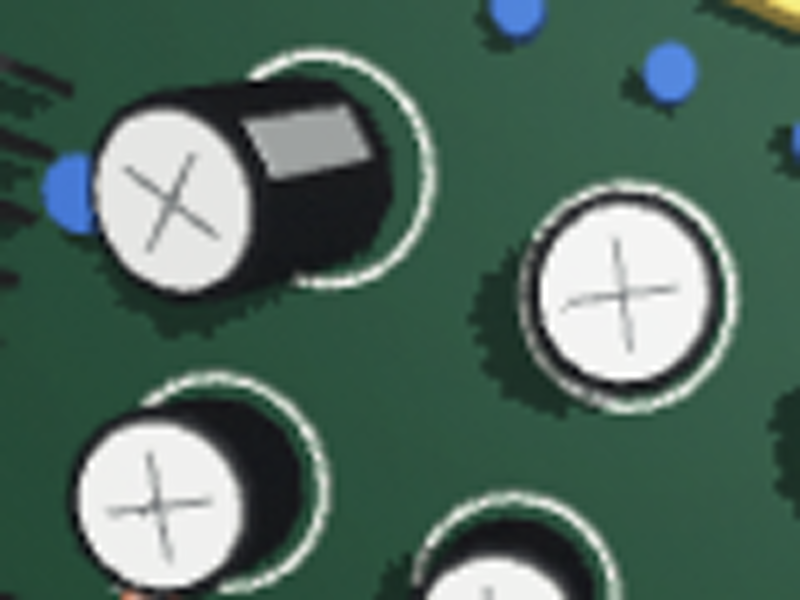

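The crop shows the leaning top's cross at crop pixel (173,200), which is wrist pixel (186,70). That puts the top at about (0.657, 0.019), 14 mm off its printed place, and the top camera agrees within 2 mm. I'll move above it, staying high.

>>> send_rows(
  slide=[
    [10,25,0],
    [22,55,0],
    [35,86,0],
    [48,117,0],
    [61,148,0],
    [74,180,0],
    [87,212,0],
    [100,244,0],
  ],
  roll=[0,0,0,0,0,0,0,0],
  claw=[0,0,0,0,0,0,0,0],
)

```text
t: 6.25
eef_pos: [0.5561, 0.1274, 0.2271]
tool_rot: [-0.0, 0.984, 0.18, -0.0]
contact_force: [0.0, 1.3, -0.8]
gripper_width: -0.0
grasp_force: 0.0
```

>>> send_rows(
  slide=[
    [12,30,0],
    [24,60,0],
    [36,90,0],
    [46,114,0],
    [53,131,0],
    [56,138,10],
    [56,138,20],
    [56,138,25],
  ],
  roll=[0,0,0,0,0,0,0,0],
  claw=[0,0,0,0,0,0,0,0],
)

```text
t: 6.92
eef_pos: [0.6549, 0.0204, 0.1995]
tool_rot: [-0.001, 0.984, 0.18, -0.002]
contact_force: [-0.8, 0.9, -0.3]
gripper_width: -0.005
grasp_force: 0.0
```

```bash
python3 - <<'E'
from loc import *
o=bot.get_obs();print(o['t'],o['eef_pos'],o['contact_force'])
m=bot.camera_model('wrist');im=bot.read_camera('wrist');cv2.imwrite('pics/w3.png',im[:,:,::-1])
w1=dict(np.load('w1.npz'))
for c,a in blobs(im,(0,0,170),(180,45,255),300):
    P=plane(m,*c,.101)
    if abs(P[0]-.655)<.03 and abs(P[1]-.015)<.03:
        X,g=cross(m,c,w1,(186,69.8));print(c,a,P.round(4),X.round(4),g.round(4),tool_delta(o,[P[0],P[1],.14]))
print(tool_delta(o,[.6566,.019,.14]))
b=blobs(im,(20,120,100),(32,255,255),100)
E
```

```text
6.9167 [0.65487345 0.02042496 0.19950125] [-0.83138456  0.85234834 -0.32598436]
[260.8 191.2] 321 [0.6594 0.0202 0.101 ] [0.657  0.0198 0.0947] 0.0012 [ 4.3  1.9 59.5]
[ 1.3  2.1 59.5]
```

View pics/w3.png

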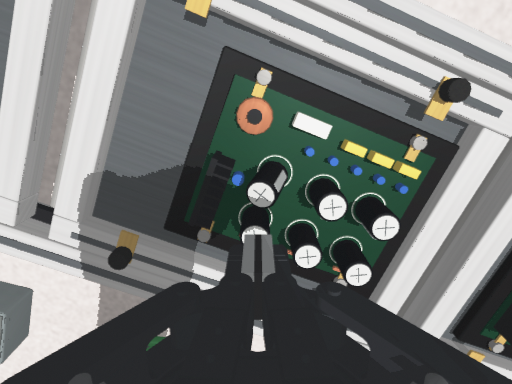

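Wrist view 3 shows the leaning top at (262,193), just ahead of the fingertips' projection. Triangulation gives (0.657, 0.020, 0.095), consistent with the text. I'll descend to 2 cm above it.

>>> send_rows(
  slide=[
    [1,1,8],
    [2,2,18],
    [2,2,28],
    [2,2,38],
    [2,2,47],
    [2,2,54],
    [2,2,58],
    [2,2,59],
  ],
  roll=[0,0,0,0,0,0,0,0],
  claw=[0,0,0,0,0,0,0,0],
)

```text
t: 7.63
eef_pos: [0.6587, 0.0185, 0.1419]
tool_rot: [-0.0, 0.984, 0.18, -0.001]
contact_force: [0.7, -0.1, -0.0]
gripper_width: 0.003
grasp_force: 0.0
```

>>> send_rows(
  slide=[
    [0,0,0],
    [0,0,0],
    [0,0,0],
    [0,0,0],
    [0,0,0],
    [0,0,0],
    [0,0,0],
    [0,0,0],
  ],
  roll=[0,0,0,0,0,0,0,0],
  claw=[0,0,0,0,0,0,0,0],
)

```text
t: 8.3
eef_pos: [0.6592, 0.0184, 0.1431]
tool_rot: [0.0, 0.984, 0.18, 0.0]
contact_force: [0.0, 0.6, 0.6]
gripper_width: 0.001
grasp_force: 0.0
```

```bash
python3 - <<'E'
from loc import *
o=bot.get_obs();print(o['t'],o['eef_pos'],o['contact_force'],tool_delta(o,[.657,.019,.14]))
m=bot.camera_model('wrist');im=bot.read_camera('wrist');s=bot.read_camera('scene')
P=[.657,.019,.101];p=proj(m,P);print(p)
print([proj(m,[*o['eef_pos'][:2],o['eef_pos'][2]-.019])])
ms=bot.camera_model('scene');print(proj(ms,P))
a=cv2.resize(im[130:280,160:360],(400,300),interpolation=2);b=cv2.resize(s[200:300,225:358],(400,300),interpolation=2)
cv2.imwrite('pics/c3.png',np.hstack([a,b])[:,:,::-1])
E
```

```text
8.3 [0.65917571 0.01844718 0.14307912] [0.045666   0.60747147 0.55964706] [-1.8 -1.3  3.1]
[255.97353251 231.91011136]
[array([258.20065151, 248.44802669])]
[309.94113401 226.97102229]
```

View pics/c3.png

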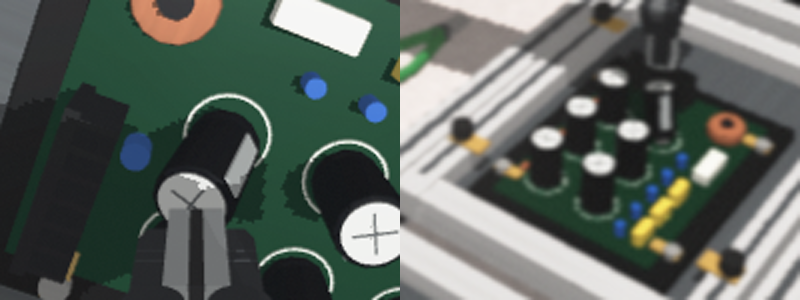

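The picture shows the fingertips above the leaning top: its cross is at crop (190,200), wrist (255,230), and my predicted point is (256,232). I'll make a small trim, then hold for over two seconds.

>>> send_rows(
  slide=[
    [-1,-1,1],
    [-2,-1,2],
    [-2,-1,2.5],
    [-2,-1,2.5],
    [-2,-1,2.5],
    [-2,-1,2.5],
    [-2,-1,2.5],
    [-2,-1,2.5],
  ],
  roll=[0,0,0,0,0,0,0,0],
  claw=[0,0,0,0,0,0,0,0],
)

```text
t: 9.07
eef_pos: [0.657, 0.0187, 0.1405]
tool_rot: [-0.0, 0.984, 0.18, 0.0]
contact_force: [-0.3, -0.6, 0.1]
gripper_width: 0.003
grasp_force: 0.0
```

>>> send_rows(
  slide=[
    [0,0,0],
    [0,0,0],
    [0,0,0],
    [0,0,0],
    [0,0,0],
    [0,0,0],
    [0,0,0],
    [0,0,0],
  ],
  roll=[0,0,0,0,0,0,0,0],
  claw=[0,0,0,0,0,0,0,0],
)

```text
t: 9.73
eef_pos: [0.6569, 0.0187, 0.1405]
tool_rot: [0.0, 0.984, 0.18, -0.0]
contact_force: [0.4, -0.2, 0.1]
gripper_width: -0.001
grasp_force: 0.0
```

>>> send_rows(
  slide=[
    [0,0,0],
    [0,0,0],
    [0,0,0],
    [0,0,0],
    [0,0,0],
    [0,0,0],
    [0,0,0],
    [0,0,0],
  ],
  roll=[0,0,0,0,0,0,0,0],
  claw=[0,0,0,0,0,0,0,0],
)

```text
t: 10.4
eef_pos: [0.6569, 0.0187, 0.1405]
tool_rot: [-0.0, 0.984, 0.18, 0.0]
contact_force: [-0.5, -0.8, -0.1]
gripper_width: -0.005
grasp_force: 0.0
```

>>> send_rows(
  slide=[
    [0,0,0],
    [0,0,0],
    [0,0,0],
    [0,0,0],
    [0,0,0],
    [0,0,0],
    [0,0,0],
    [0,0,0],
  ],
  roll=[0,0,0,0,0,0,0,0],
  claw=[0,0,0,0,0,0,0,0],
)

```text
t: 11.07
eef_pos: [0.6569, 0.0187, 0.1405]
tool_rot: [-0.0, 0.984, 0.18, 0.0]
contact_force: [-0.3, 0.3, 0.2]
gripper_width: -0.003
grasp_force: 0.0
```

>>> send_rows(
  slide=[
    [0,0,0],
    [0,0,0],
    [0,0,0],
    [0,0,0],
    [0,0,0],
    [0,0,0],
    [0,0,0],
    [0,0,0],
  ],
  roll=[0,0,0,0,0,0,0,0],
  claw=[0,0,0,0,0,0,0,0],
)

```text
t: 11.73
eef_pos: [0.6569, 0.0187, 0.1405]
tool_rot: [0.0, 0.984, 0.18, 0.0]
contact_force: [-0.1, -0.0, 0.5]
gripper_width: -0.001
grasp_force: 0.0
```

```bash
python3 - <<'E'
from loc import *
o=bot.get_obs();print(o['t'],o['eef_pos'],o['contact_force']);d=tool_delta(o,[.657,.019,.14]);print(d)
if abs(d).max()<4: print(bot.hand_in())
E
```

```text
11.7333 [0.6569215  0.01869943 0.14051229] [-0.08469801 -0.04064187  0.53741022]
[ 0.2 -0.3  0.5]
the job is handed in; nothing more can be done
None
```

I pressed the yellow call button to its stop and let it go, then pointed straight down about 2 cm above the leaning capacitor (far row, left end) for over 2 s and handed the job in holding that pose, at about 12 s.

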